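Sort the salvaged parts on the repair bench

ROBOT

A 6-joint arm with a two-finger parallel gripper is mounted at the origin on the work surface. World frame = base frame: x ahead of the robot, y to its left, z up, the work surface at z = 0. Lengths are in m, angles in rad, forces in N, time in s.
With the tool pointing down it reaches from about 0.35 to 0.975 m from the base axis. Payload 4.9 kg.
Tool frame: the origin (TCP) lies on the centre line of the jaws, within the pads' length; the fingertips stand 8 mm ahead of it and the grasp point (between the pads) lies 11 mm behind it; z points along the fingers, y is the line along which they close (so a half turn about z gives the same grasp; the last joint's range is limited). The gripper opens to 85 mm and grips with 20 to 120 N. Pads are 22 mm wide; open, the fingers measure 114 mm over their backs; the gripper's body (76 mm by 85 mm) begins 54 mm behind the grasp point. The pads swing forward as they close: fully open they stand 13 mm farther back than shut.
Start: joints at [-1.455, 0.053, 1.613, -0, 1.476, -0.119], TCP at [0.145, -0.608, 0.239] pointing down, gripper open.
Joint ranges: [-3.01, 3.01], [-1.01, 2.22], [0.06, 2.58], [-1.02, 4.17], [0.09, 2.62], [-3.14, 3.14]. Speed limits (rad/s): [2.57, 2.57, 3.14, 3.14, 3.14, 3.14].

INTERFACE

Orientations are given as a rotation vector (axis times angle).
In Python, from station import ctrl gives the robot as it stands.
- The arm moves only by the tool inch_along, called after "Call:" as name([rows], argument=value, ...), one row to a line, values as JSON. Schema: {"type":"object","properties":{"moves":{"type":"array","items":{"type":"array","items":{"type":"number"},"minItems":7,"maxItems":7},"minItems":1,"maxItems":20},"squeeze":{"type":"number"},"only":{"type":"string"},"quiet":{"type":"boolean"},"lines":{"type":"string"}},"required":["moves"],"additionalProperties":false}. moves is a list of rows, 1 to 20 of them, each of 7 numbers: the finger opening in m, then dx, dy, dz in parts of the range, where 1.0 means 0.8 m, then a rotation vector rx, ry, rz in normalised numbers (1 is 2 pi rad); each row is the pose to reach, as a shift and turn from the pose commanded when the call began, along the tool's axes at that moment; what a row does not reach only later rows make up. A row lasts 1/12 s, in which the tool goes at most 0.0417 m and 0.125 rad, less where a joint would pass 70% of its speed; a pose out of reach is approached as far as the arm can. The fingers move at their own pace and stop on an object; squeeze is the grip in N (left out, the last holds). Time passes only in rows, so rows that do not move let the fingers close. The tool returns the time, the measured TCP pose, the force, the opening and the grip force at its end. only (a regular expression) keeps the lines of the reply that match it, lines (a string "A,B") keeps lines A to B, and quiet returns only ok. Input that does not fit is refused with a message, and nothing moves.
- ctrl.get_obs(): the state, without advancing time (a new reading comes with each control period).
- ctrl.get_image(name): name is "scene" or "top" or "wrist"; returns the picture (400x640x3 uint8, red, green, blue); there is no depth.
- ctrl.camera_params(name): a dict with "fx", "fy", "cx", "cy" (pixels), "k1" (the pictures are not rectified: a ray, as slopes to the right and down, at radius r is drawn at 1 + k1 r^2 times it, then the intrinsics apply), "T" (4x4, takes a point from camera to world coordinates); the wrist camera has in their place "tool_from_camera" (4x4, takes a point from camera to tool coordinates, whose origin is the TCP and whose axes are the flange's). Camera axes: x right, y down, z forward; pixel columns grow to the right and rows downward; lengths in m; the calibration is good to about 2 mm. A picture is of the moment at which its call begins: read the wrist's pose just before it. camera_params takes no time and is no camera call.
- ctrl.finish_job(): hands the job in; it is judged then, once.
Trained networks look in the newest picture that a camera, given by its name, has taken for a name from the list of things; names that differ only in an ending like _2 or _b are one class to them, and where a whole thing is asked for, a point or a joint stands for the part that bears it (a point fixed in the world has none). Each returns a list of dicts, best first, with "p" (0 to 1); they miss things now and then, are a little off and sometimes report something else, mostly with a low value. They report only what shows in the picture. A call takes as long as a camera call.
- ctrl.find_in(camera, thing): "extent" ([left, top, right, bottom] in pixels, round what is visible of it).
- ctrl.cut_out(camera, thing): "mask" (400x640 bool, what is visible of it) and "extent" ([left, top, right, bottom] in pixels, round what is visible of it).
- ctrl.tip_of(camera, thing): "xy" ([column, row] in pixels: a listed point, or the origin of a listed thing).
The state is a dict: "t": time; "q": joint angles; "dq": joint speeds; "effort": joint torques, N m; "tool_pos": TCP position; "tool_rot": TCP orientation; "contact_force": force on the tool from outside, world axes, zero at the start; "wrist_torque": the same for the moment, N m; "opening": finger opening in m; "grip_force": force on a finger pad.
Only numpy, scipy, OpenCV 4.12 (cv2) and the standard library are available. Lean on these libraries where they do the work, as an engineer would, in place of code of your own. Each camera call takes 0.05 s, during which the arm holds its last target. There are 200 camera calls.

TASK

Sort the salvaged parts into the trays: first put both battery packs into the red tray, and only then the two loudspeaker drivers into the blue tray and the plug-in charger into the yellow tray. Every part must end up lying flat on the floor of its tray, the way up it lies now and not on top of another part; set each one down gently rather than letting it fall. Leave the solder spool and the screwdriver where they are.

Things in the scene. Friction and masses are not known exactly. Their poses are not given: they have to be found in the camera images.
- pack_teal: battery pack in teal (blue-green) wrap: two cylindrical cells joined side by side, lying flat with a small white label on top; 65 mm long (its x) by 37 mm wide (its y) by 18.5 mm high, about 95 g; pick it across the 37 mm width; origin at the centre of its underside, z up; either end may point forward
- pack_pink: battery pack in pink wrap: two cylindrical cells joined side by side, lying flat with a small white label on top; 65 mm long (its x) by 37 mm wide (its y) by 18.5 mm high, about 95 g; pick it across the 37 mm width; origin at the centre of its underside, z up; either end may point forward
- driver_white: small round loudspeaker driver lying on its magnet, cone up, with a white cone and grey centre; 54 mm across and 29 mm high to the top of the small centre dome, about 110 g; black rim 54 mm in diameter from 19 to 26.5 mm above its underside, tapering below to a magnet 38 mm across; grip it by the rim in any direction; origin at the centre of its underside, z up, yaw is of no importance
- driver_black: small round loudspeaker driver lying on its magnet, cone up, with a black cone and brass centre; 54 mm across and 29 mm high to the top of the small centre dome, about 110 g; black rim 54 mm in diameter from 19 to 26.5 mm above its underside, tapering below to a magnet 38 mm across; grip it by the rim in any direction; origin at the centre of its underside, z up, yaw is of no importance
- charger: white plug-in wall charger lying on its side: a block 50 mm long (its x) by 34 mm wide (its y) by 28 mm high, about 60 g, with two brass pins 19 mm long and 4 mm thick sticking out of its +x end at mid-height; pick it across the 34 mm width; origin at the centre of the underside of the block, z up
- tray_red: open-topped red plastic sorting tray, fixed to the bench, 120 (its x) by 180 (its y) by 22 mm high outside; walls and floor 4 mm thick, inside 112 by 172 mm; origin at the centre of its underside on the bench, floor 4 mm above it, z up; its yaw varies
- tray_yellow: open-topped yellow plastic sorting tray, fixed to the bench, 120 (its x) by 180 (its y) by 22 mm high outside; walls and floor 4 mm thick, inside 112 by 172 mm; origin at the centre of its underside on the bench, floor 4 mm above it, z up; its yaw varies
- tray_blue: open-topped blue plastic sorting tray, fixed to the bench, 120 (its x) by 180 (its y) by 22 mm high outside; walls and floor 4 mm thick, inside 112 by 172 mm; origin at the centre of its underside on the bench, floor 4 mm above it, z up; its yaw varies
- solder_spool: spool of solder wire standing on its flange, grey wire between two blue flanges 48 mm in diameter, 30 mm high, about 200 g; stands in the row among the parts; not to be moved; origin at the centre of its underside
- screwdriver: orange-handled screwdriver lying on the bench at the robot's left, 190 mm long along its x (handle to -x), 26 mm high; not to be moved; origin on the bench under its middle

How it is judged:
By the outcome, as a careful person would: the job done as asked, in the order asked, and still so for the second after the job is handed in, with the robot touching nothing.
It also fails if it takes over 106 s, if anything falls off the work surface, if the arm or the gripper's body presses on something with over 40 N, if the wrist force passes 120 N, or if a joint passes its speed limit or range.

## Working session

There is one attempt and no reset: what is moved stays moved. The work goes in short steps, Python scripts to look and compute and a tool call to move; the robot and the scene stay as the last step left them, time stands still between calls to the robot, and variables do not carry over. Pictures are saved under pics/ and viewed, at most 14 in all, crops included, and the job is handed in when it is done.

```bash
ls; mkdir -p pics
```

Run:
```python
from station import ctrl
import cv2
for n in("top","scene"):
    im=ctrl.get_image(n); cv2.imwrite(f"pics/{n}0.png",im[:,:,::-1])
    p=ctrl.camera_params(n);print(n,p)
print(ctrl.camera_params("wrist"));o=ctrl.get_obs();print(o)
```

```text
pics
top {'fx': 440.65935816013024, 'fy': 440.65935816013024, 'cx': 321.7690212288485, 'cy': 192.83039924421254, 'k1': 0.026686542515076073, 'T': array([[-0.01238433, -0.99782379,  0.06476355,  0.44335113],
       [-0.9998275 ,  0.01325374,  0.01301205,  0.06547661],
       [-0.01384209, -0.06459123, -0.9978158 ,  1.22904538],
       [ 0.        ,  0.        ,  0.        ,  1.        ]])}
scene {'fx': 380.8606861286697, 'fy': 380.8606861286697, 'cx': 322.63202815056945, 'cy': 203.31833434224487, 'k1': -0.044182472085606106, 'T': array([[-0.52810898,  0.57047589, -0.62901364,  1.1598067 ],
       [ 0.8491571 ,  0.35979563, -0.38662557,  0.47890822],
       [ 0.00575579, -0.73831183, -0.67443496,  0.70213886],
       [ 0.        ,  0.        ,  0.        ,  1.        ]])}
{'fx': 283.78206306756823, 'fy': 283.78206306756823, 'cx': 318.8502049117868, 'cy': 202.0325943772723, 'k1': -0.04673396899942689, 'tool_from_camera': array([[-3.23800100e-04, -9.53700592e-01, -3.00757504e-01,
         7.56096526e-02],
       [ 9.99999922e-01, -3.76716597e-04,  1.17951394e-04,
        -2.21479455e-05],
       [-2.25790657e-04, -3.00757442e-01,  9.53700640e-01,
        -1.33460069e-01],
       [ 0.00000000e+00,  0.00000000e+00,  0.00000000e+00,
         1.00000000e+00]])}
{'t': 0.1, 'q': array([-1.45499655e+00,  5.33403576e-02,  1.61417642e+00, -5.34837178e-06,
        1.47598112e+00, -1.19027290e-01]), 'dq': array([-0.00103188, -0.0018243 , -0.00157789, -0.00200128, -0.00069238,
        0.000113  ]), 'effort': array([ 4.78968796e-04, -3.94907212e+01, -3.71362424e+01, -1.25316178e-04,
        3.95401090e-03, -1.34561343e-06]), 'tool_pos': array([ 0.14533991, -0.60729853,  0.23814345]), 'tool_rot': array([-3.11807039e+00, -3.67796159e-01,  3.53097872e-06]), 'contact_force': array([-0.50405917,  0.25717309,  0.40014067]), 'wrist_torque': array([-0.01064978, -0.07639023,  0.01762936]), 'grip_force': 0.0, 'opening': 0.08533542898164324}
```

View pics/top0.png

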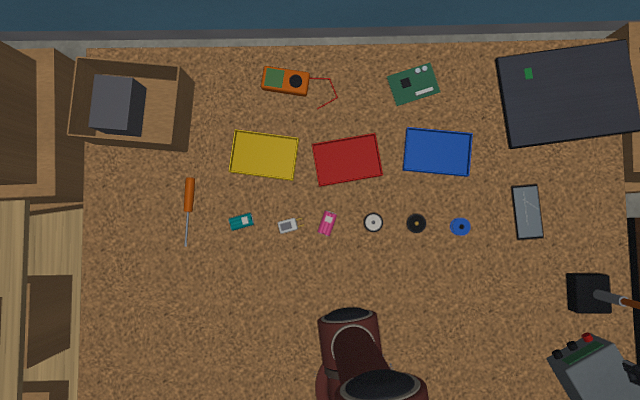

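The top picture shows, in a row, teal pack (241,222), charger (288,227), pink pack (327,222), white driver (373,222), black driver (416,223), spool (460,227). Above it are the trays: yellow (264,155), red (347,160) and blue (437,152).

Create h.py:
```python
from station import ctrl
import numpy as np, cv2
from scipy.spatial.transform import Rotation as R
H=dict(pack_teal=.012,pack_pink=.012,driver_white=.024,driver_black=.024,charger=.024,tray_red=.022,tray_yellow=.022,tray_blue=.022,solder_spool=.03,screwdriver=.013)
def T_of(cam,o=None):
    p=ctrl.camera_params(cam)
    if cam!="wrist": return p,p["T"]
    o=o or ctrl.get_obs(); W=np.eye(4); W[:3,:3]=R.from_rotvec(o["tool_rot"]).as_matrix(); W[:3,3]=o["tool_pos"]
    return p,W@p["tool_from_camera"]
def proj(px,z,p,T):
    K=np.array([[p["fx"],0,p["cx"]],[0,p["fy"],p["cy"]],[0,0,1]])
    u=cv2.undistortPoints(np.asarray(px,np.float64).reshape(-1,1,2),K,np.array([p["k1"],0,0,0.])).reshape(-1,2)
    d=np.c_[u,np.ones(len(u))]@T[:3,:3].T
    return T[:3,3]+d*((z-T[2,3])/d[:,2])[:,None]
def measure(cam,names,pick=0):
    p,T=T_of(cam); out={}
    for n in names:
        r=ctrl.cut_out(cam,n)
        for c in r[:2]:
            if c["p"]<.3 and c is not r[0]: continue
            m=c["mask"].astype(np.uint8); cs,_=cv2.findContours(m,cv2.RETR_EXTERNAL,cv2.CHAIN_APPROX_NONE)
            if not cs: continue
            k=max(cs,key=cv2.contourArea)
            w=proj(k.reshape(-1,2),H[n],p,T)[:,:2]
            (cx,cy),(a,b),th=cv2.minAreaRect((w*1000).astype(np.float32))
            if a<b: a,b,th=b,a,th+90
            print(n,"p%.2f"%c["p"],"c %.1f %.1f size %.0f x %.0f longaxis %.1fdeg"%(cx,cy,a,b,(th+90)%180-90),"px",c["extent"])
```

Run:
```python
from h import *
ctrl.get_image("top"); measure("top",list(H))
```

```text
pack_teal p0.87 c 447.4 305.3 size 70 x 39 longaxis -76.7deg px [228.3, 213.8, 253.5, 229.4]
pack_pink p0.81 c 440.4 69.7 size 63 x 36 longaxis -19.3deg px [317.3, 210.6, 339.0, 233.9]
pack_pink p0.58 c 436.1 175.6 size 58 x 36 longaxis -76.7deg px [277.4, 217.9, 299.9, 230.8]
driver_white p0.86 c 441.5 -56.0 size 52 x 52 longaxis -1.1deg px [364.2, 213.2, 381.2, 231.1]
driver_white p0.31 c 523.3 447.1 size 99 x 30 longaxis 0.4deg px [184.0, 172.1, 193.6, 246.3]
driver_black p0.69 c 437.4 -172.5 size 52 x 51 longaxis -1.5deg px [404.8, 216.4, 425.3, 231.6]
charger p0.67 c 435.0 176.5 size 49 x 30 longaxis -74.1deg px [278.3, 218.1, 297.4, 231.0]
tray_red p0.75 c 615.4 12.6 size 184 x 128 longaxis -80.0deg px [309.8, 132.0, 381.7, 186.2]
tray_blue p0.70 c 632.2 -236.7 size 185 x 123 longaxis 83.7deg px [402.7, 128.8, 471.7, 178.6]
solder_spool p0.57 c 426.7 -290.2 size 54 x 43 longaxis 89.3deg px [452.5, 216.6, 469.9, 234.8]
screwdriver p0.95 c 478.8 451.9 size 191 x 28 longaxis -2.2deg px [186.0, 172.6, 192.5, 246.3]
screwdriver p0.43 c 440.2 68.9 size 64 x 36 longaxis -19.2deg px [316.0, 211.0, 337.3, 236.6]
```

View pics/scene0.png

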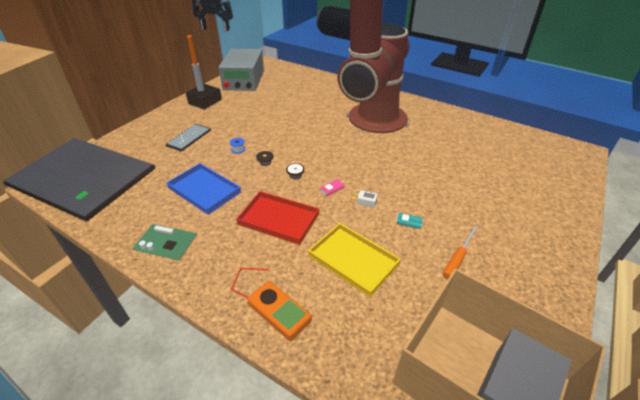

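The scene picture confirms the layout, with the trays clear and the parts upright. Next I find the yellow tray by colour and work out the approach to the pink pack.

Add to h.py:
```python
def go(x,y,z,jaw,o=None):
    """tool-axis shift to world x,y,z (m) with jaw line (tool y) at jaw deg (mod 180)"""
    o=o or ctrl.get_obs(); M=R.from_rotvec(o["tool_rot"]); m=M.as_matrix()
    d=M.inv().apply(np.array([x,y,z])-o["tool_pos"])
    yaw=np.degrees(np.arctan2(m[1,1],m[0,1])); t=(jaw-yaw+90)%180-90
    W=R.from_euler("z",t,degrees=True)*R.from_rotvec([0,0,0])
    tgt=W*R.from_euler("z",yaw-90,degrees=True)*R.from_rotvec([0,np.pi,0])
    rv=(M.inv()*tgt).as_rotvec()
    print("t%.1f pos"%o["t"],np.round(o["tool_pos"],4),"q1 %.2f q6 %.2f open %.3f grip %.0f F"%(o["q"][0],o["q"][5],o["opening"],o["grip_force"]),np.round(o["contact_force"],1))
    print(" shift",np.round(d,4),"rot",np.round(rv,4),"yaw",round(yaw,1),"turn",round(t,1), "dist",round(np.linalg.norm(d),3))
```

Run:
```python
from h import *
im=cv2.cvtColor(cv2.imread("pics/top0.png"),cv2.COLOR_BGR2HSV)
p,T=T_of("top")
for n,lo,hi in(("yellow",(22,150,70),(34,255,255)),("red",(174,150,60),(180,255,255)),("red0",(0,190,60),(5,255,255)),("blue",(108,170,60),(122,255,255))):
    m=cv2.inRange(im,lo,hi); m[:120]=0;m[195:]=0;m[:,:225]=0;m[:,490:]=0
    k=max(cv2.findContours(m,cv2.RETR_EXTERNAL,cv2.CHAIN_APPROX_NONE)[0],key=cv2.contourArea)
    w=proj(k.reshape(-1,2),.022,p,T)[:,:2]; print(n,cv2.minAreaRect((w*1000).astype(np.float32)))
go(.380,.070,.20,70.7)
```

```text
yellow ((630.3046875, 241.49679565429688), (181.3330078125, 121.32825469970703), 81.52863311767578)
red ((550.8491821289062, 30.752254486083984), (0.0, 0.0), 0.0)
red0 ((613.4397583007812, 11.293235778808594), (118.73468017578125, 178.06268310546875), 9.07305908203125)
blue ((631.5806884765625, -237.15853881835938), (179.0602569580078, 120.13502502441406), 83.7006607055664)
t0.7 pos [ 0.1454 -0.6078  0.2393] q1 -1.45 q6 -0.12 open 0.086 grip 0 F [ 0.7  0.2 -0.1]
 shift [ 0.3858 -0.6047  0.0393] rot [-0.     -0.      0.5716] yaw -76.5 turn -32.8 dist 0.718
```

The manual's scale: shifts go in shares of 0.8 m and turns go in shares of 2 pi rad. Converting my numbers, -0.591 m is -0.7388, 0.444 m is 0.555, 0.57 rad is 0.0907.

Call:
inch_along([
  [0.085,0.555,-0.7388,0.075,0,0,0.0907],
  [0.085,0.555,-0.7388,0.075,0,0,0.0907],
  [0.085,0.555,-0.7388,0.075,0,0,0.0907],
  [0.085,0.555,-0.7388,0.075,0,0,0.0907],
  [0.085,0.555,-0.7388,0.075,0,0,0.0907],
  [0.085,0.555,-0.7388,0.075,0,0,0.0907],
  [0.085,0.555,-0.7388,0.075,0,0,0.0907],
  [0.085,0.555,-0.7388,0.075,0,0,0.0907],
  [0.085,0.555,-0.7388,0.075,0,0,0.0907],
  [0.085,0.555,-0.7388,0.075,0,0,0.0907],
  [0.085,0.555,-0.7388,0.075,0,0,0.0907],
  [0.085,0.555,-0.7388,0.075,0,0,0.0907],
  [0.085,0.555,-0.7388,0.1488,0,0,0.0907],
  [0.085,0.555,-0.7388,0.1488,0,0,0.0907],
  [0.085,0.555,-0.7388,0.1488,0,0,0.0907],
  [0.085,0.555,-0.7388,0.1488,0,0,0.0907],
  [0.085,0.555,-0.7388,0.1488,0,0,0.0907],
  [0.085,0.555,-0.7388,0.1488,0,0,0.0907],
  [0.085,0.555,-0.7388,0.1488,0,0,0.0907],
  [0.085,0.555,-0.7388,0.1488,0,0,0.0907],
])

```text
t: 2.32
tool_pos: [0.4392, 0.0721, 0.1192]
tool_rot: [3.098, -0.517, -0.004]
contact_force: [0.6, -0.1, 0.4]
opening: 0.0851
grip_force: 0.0
```

Run:
```python
from h import *
go(.440,.070,.03,70.7)
im=ctrl.get_image("wrist"); cv2.imwrite("pics/w1.png",im[:,:,::-1]); measure("wrist",["pack_pink"])
```

```text
t2.3 pos [0.4392 0.0721 0.1192] q1 -0.00 q6 1.90 open 0.085 grip 0 F [ 0.6 -0.1  0.4]
 shift [0.0017 0.0016 0.0892] rot [0.001  0.0026 0.0062] yaw -108.9 turn -0.4 dist 0.089
pack_pink p0.58 c 440.3 67.3 size 67 x 38 longaxis -20.2deg px [301.1, 161.8, 342.3, 236.1]
pack_pink p0.32 c 622.7 230.0 size 171 x 107 longaxis 81.3deg px [0.6, 0.0, 171.9, 146.5]
```

View pics/w1.png

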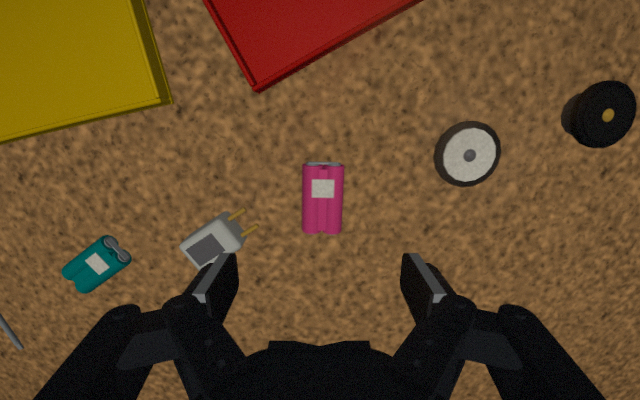

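Pink pack centred at (322,198), agrees with the top camera to 2 mm; the charger's pins point toward it, well clear. Going down to grip.

To row units: 0.108 m is 0.135, 0.1 m is 0.125, 0.01 rad is 0.0016.

Call:
inch_along([
  [0.07,0.0025,0.0038,0.05,0,0,0.0016],
  [0.07,0.0025,0.0038,0.1,0,0,0.0016],
  [0.065,0.0025,0.0038,0.125,0,0,0.0016],
  [0.06,0.0025,0.0038,0.135,0,0,0.0016],
  [0.05,0.0025,0.0038,0.135,0,0,0.0016],
  [0.02,0.0025,0.0038,0.135,0,0,0.0016],
  [0.02,0.0025,0.0038,0.135,0,0,0.0016],
  [0.02,0.0025,0.0038,0.135,0,0,0.0016],
  [0.02,0.0025,0.0038,0.135,0,0,0.0016],
  [0.02,0.0025,0.0038,0.135,0,0,0.0016],
], squeeze=40)

```text
t: 3.25
tool_pos: [0.4424, 0.0665, 0.0143]
tool_rot: [-3.095, 0.539, -0.006]
contact_force: [-0.2, -2.3, 6.3]
opening: 0.0357
grip_force: 40.6
```

Call:
inch_along([
  [0.02,0,0,-0.0125,0,0,0],
  [0.02,0,0,-0.0375,0,0,0],
  [0.02,0,0,-0.075,0,0,0],
  [0.02,0,0,-0.1,0,0,0],
  [0.02,0,0,-0.1,0,0,0],
])

```text
t: 3.67
tool_pos: [0.444, 0.067, 0.0978]
tool_rot: [-3.093, 0.539, -0.015]
contact_force: [0.7, -0.6, -0.3]
opening: 0.035
grip_force: 40.2
```

Run:
```python
from h import *
go(.620,-.030,.09,99.1)
im=ctrl.get_image("wrist"); cv2.imwrite("pics/w2.png",im[100:330,170:470,::-1])
```

```text
t3.7 pos [0.444  0.067  0.0978] q1 -0.02 q6 1.90 open 0.035 grip 40 F [ 0.7 -0.6 -0.3]
 shift [0.1983 0.0318 0.0094] rot [-0.001  -0.0097 -0.5036] yaw -109.8 turn 28.9 dist 0.201
```

View pics/w2.png

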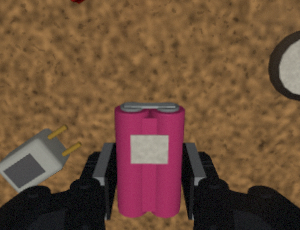

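To row units: 0.198 m is 0.2475, 0.18 m is 0.225, -0.504 rad is -0.0802.

Call:
inch_along([
  [0.02,0.075,0.0125,0,0,0,-0.0159],
  [0.02,0.125,0.02,0,0,0,-0.0318],
  [0.02,0.175,0.03,0,0,0,-0.0477],
  [0.02,0.225,0.0375,0,0,0,-0.0637],
  [0.02,0.2475,0.04,0,0,0,-0.0796],
  [0.02,0.2475,0.04,0,0,0,-0.0802],
  [0.02,0.2475,0.04,0,0,0,-0.0802],
  [0.02,0.2475,0.04,0,0,0,-0.0802],
  [0.02,0.2475,0.04,0,0,0,-0.0802],
])

```text
t: 4.47
tool_pos: [0.6144, -0.0296, 0.0909]
tool_rot: [-3.131, -0.249, 0.004]
contact_force: [-0.5, 0.7, -1.5]
opening: 0.0349
grip_force: 40.2
```

Run:
```python
from h import *
go(.620,-.030,.02,99.1)
```

```text
t4.5 pos [ 0.6144 -0.0296  0.0909] q1 -0.17 q6 1.24 open 0.035 grip 40 F [-0.5  0.7 -1.5]
 shift [0.0056 0.0014 0.0709] rot [-0.0011  0.0026  0.0002] yaw -80.9 turn -0.0 dist 0.071
```

To row units: 0.072 m is 0.09, 0.066 m is 0.0825.

Call:
inch_along([
  [0.02,0.0063,0.0013,0.0375,0,0,0],
  [0.02,0.0063,0.0013,0.0688,0,0,0],
  [0.02,0.0063,0.0013,0.0825,0,0,0],
  [0.02,0.0063,0.0013,0.085,0,0,0],
  [0.02,0.0063,0.0013,0.0875,0,0,0],
  [0.02,0.0063,0.0013,0.0888,0,0,0],
  [0.02,0.0063,0.0013,0.09,0,0,0],
  [0.02,0.0063,0.0013,0.09,0,0,0],
  [0.02,0.0063,0.0013,0.09,0,0,0],
])

```text
t: 5.22
tool_pos: [0.622, -0.0307, 0.0215]
tool_rot: [3.131, 0.249, 0.003]
contact_force: [0.4, -0.4, -1.3]
opening: 0.0351
grip_force: 40.3
```

To row units: 0.001 m is 0.0013.

Call:
inch_along([
  [0.02,0,0,0.0013,0,0,0],
  [0.02,0,0,0.0013,0,0,0],
  [0.02,0,0,0.0013,0,0,0],
  [0.02,0,0,0.0013,0,0,0],
])

```text
t: 5.55
tool_pos: [0.6212, -0.0306, 0.0193]
tool_rot: [-3.132, -0.249, -0.0]
contact_force: [0.1, 0.1, -1.3]
opening: 0.0354
grip_force: 40.3
```

Call:
inch_along([
  [0.02,0,0,0.0013,0,0,0],
  [0.02,0,0,0.0019,0,0,0],
  [0.02,0,0,0.0019,0,0,0],
  [0.02,0,0,0.0019,0,0,0],
])

```text
t: 5.88
tool_pos: [0.6214, -0.0306, 0.0183]
tool_rot: [3.132, 0.249, 0.0]
contact_force: [-2.3, 0.1, 3.3]
opening: 0.0349
grip_force: 40.7
```

To row units: -0.1 m is -0.125, -0.06 m is -0.075.

Call:
inch_along([
  [0.045,0,0,0,0,0,0],
  [0.045,0,0,0,0,0,0],
  [0.045,0,0,0,0,0,0],
  [0.045,0,0,-0.0125,0,0,0],
  [0.045,0,0,-0.0375,0,0,0],
  [0.045,0,0,-0.075,0,0,0],
  [0.06,0,0,-0.125,0,0,0],
  [0.085,0,0,-0.125,0,0,0],
  [0.085,0,0,-0.125,0,0,0],
  [0.085,0,0,-0.125,0,0,0],
])

```text
t: 6.72
tool_pos: [0.6214, -0.0306, 0.1185]
tool_rot: [3.131, 0.249, 0.002]
contact_force: [-0.1, 0.0, -0.6]
opening: 0.0849
grip_force: 0.0
```

Run:
```python
from h import *
go(.447,.305,.11,13.3)
im=ctrl.get_image("wrist"); cv2.imwrite("pics/w3.png",im[:,:,::-1]); measure("wrist",["pack_pink","tray_red"])
```

```text
t6.7 pos [ 0.6214 -0.0306  0.1185] q1 -0.17 q6 1.24 open 0.085 grip 0 F [-0.1  0.  -0.6]
 shift [-0.1191 -0.3589  0.0083] rot [-5.0000e-04 -1.1000e-03  1.4975e+00] yaw -80.9 turn -85.8 dist 0.378
pack_pink p0.84 c 617.9 -30.8 size 68 x 37 longaxis 7.9deg px [297.4, 169.5, 340.4, 236.7]
```

View pics/w3.png

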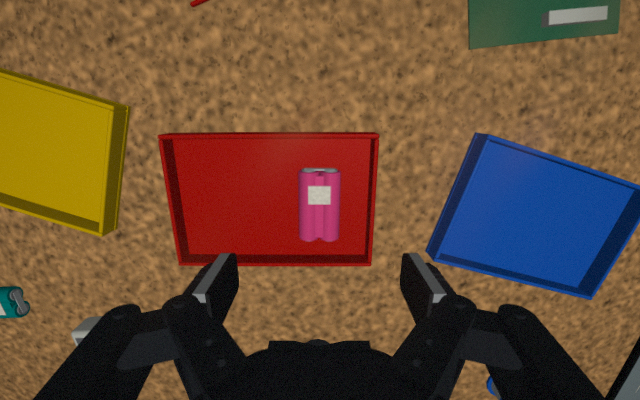

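The pink pack lies flat in the red tray at (320,205). Now the teal pack, with the turn taken the other way (rz −1.644) to keep joint 6 in range.

To row units: -0.359 m is -0.4488, -0.119 m is -0.1488, -1.644 rad is -0.2617.

Call:
inch_along([
  [0.085,-0.1488,-0.4488,0.01,0,0,-0.2617],
  [0.085,-0.1488,-0.4488,0.01,0,0,-0.2617],
  [0.085,-0.1488,-0.4488,0.01,0,0,-0.2617],
  [0.085,-0.1488,-0.4488,0.01,0,0,-0.2617],
  [0.085,-0.1488,-0.4488,0.01,0,0,-0.2617],
  [0.085,-0.1488,-0.4488,0.01,0,0,-0.2617],
  [0.085,-0.1488,-0.4488,0.01,0,0,-0.2617],
  [0.085,-0.1488,-0.4488,0.01,0,0,-0.2617],
  [0.085,-0.1488,-0.4488,0.01,0,0,-0.2617],
  [0.085,-0.1488,-0.4488,0.01,0,0,-0.2617],
  [0.085,-0.1488,-0.4488,0.01,0,0,-0.2617],
  [0.085,-0.1488,-0.4488,0.01,0,0,-0.2617],
  [0.085,-0.1488,-0.4488,0.01,0,0,-0.2617],
  [0.085,-0.1488,-0.4488,0.01,0,0,-0.2617],
  [0.085,-0.1488,-0.4488,0.01,0,0,-0.2617],
  [0.085,-0.1488,-0.4488,0.01,0,0,-0.2617],
  [0.085,-0.1488,-0.4488,0.01,0,0,-0.2617],
  [0.085,-0.1488,-0.4488,0.01,0,0,-0.2617],
])

```text
t: 8.37
tool_pos: [0.4469, 0.3049, 0.1096]
tool_rot: [-1.951, -2.462, 0.001]
contact_force: [0.6, 0.1, 0.2]
opening: 0.0852
grip_force: 0.0
```

Run:
```python
from h import *
ctrl.get_image("wrist"); measure("wrist",["pack_teal","charger"])
go(.447,.304,.012,13.3)
```

```text
pack_teal p0.82 c 447.6 306.0 size 66 x 37 longaxis -75.3deg px [299.3, 167.0, 343.7, 244.1]
charger p0.56 c 435.0 187.1 size 63 x 37 longaxis -78.5deg px [257.5, 296.1, 297.9, 348.9]
t8.5 pos [0.447  0.305  0.1098] q1 0.46 q6 0.23 open 0.085 grip 0 F [0.8 1.1 0.2]
 shift [-0.001  -0.0002  0.0978] rot [-0.     -0.     -0.0008] yaw 13.3 turn 0.0 dist 0.098
```

To row units: 0.099 m is 0.1238, 0.092 m is 0.115, -0.01 rad is -0.0016.

Call:
inch_along([
  [0.07,0.0013,0,0.05,0,0,-0.0016],
  [0.07,0.0013,0,0.0938,0,0,-0.0016],
  [0.06,0.0013,0,0.115,0,0,-0.0016],
  [0.06,0.0013,0,0.1238,0,0,-0.0016],
  [0.055,0.0013,0,0.1238,0,0,-0.0016],
  [0.02,0.0013,0,0.1238,0,0,-0.0016],
  [0.02,0.0013,0,0.1238,0,0,-0.0016],
  [0.02,0.0013,0,0.1238,0,0,-0.0016],
  [0.02,0.0013,0,0.1238,0,0,-0.0016],
  [0.02,0.0013,0,0.1238,0,0,-0.0016],
], squeeze=40)

```text
t: 9.35
tool_pos: [0.4482, 0.3069, 0.0128]
tool_rot: [1.936, 2.472, 0.005]
contact_force: [0.7, -0.2, 5.3]
opening: 0.0354
grip_force: 40.4
```

Call:
inch_along([
  [0.02,0,0,-0.0125,0,0,0],
  [0.02,0,0,-0.0375,0,0,0],
  [0.02,0,0,-0.075,0,0,0],
  [0.02,0,0,-0.1,0,0,0],
  [0.02,0,0,-0.1,0,0,0],
  [0.02,0,0,-0.1,0,0,0],
])

```text
t: 9.85
tool_pos: [0.4475, 0.3065, 0.0924]
tool_rot: [1.936, 2.472, 0.004]
contact_force: [-0.6, -0.0, -1.3]
opening: 0.0351
grip_force: 40.1
```

Run:
```python
from h import *
ctrl.get_image("wrist"); go(.607,.051,.09,9.1); measure("wrist",["pack_teal"])
```

```text
t9.9 pos [0.4463 0.3059 0.0906] q1 0.46 q6 0.22 open 0.036 grip 40 F [ 0.1 -0.7 -1.1]
 shift [-0.286   0.0949  0.0006] rot [-0.0004  0.0001  0.0832] yaw 13.9 turn -4.8 dist 0.301
pack_teal p0.68 c 456.0 261.1 size 111 x 57 longaxis -74.9deg px [281.5, 204.6, 355.0, 320.9]
```

To row units: -0.286 m is -0.3575, 0.095 m is 0.1188, 0.083 rad is 0.0132.

Call:
inch_along([
  [0.02,-0.3575,0.1188,0,0,0,0.0132],
  [0.02,-0.3575,0.1188,0,0,0,0.0132],
  [0.02,-0.3575,0.1188,0,0,0,0.0132],
  [0.02,-0.3575,0.1188,0,0,0,0.0132],
  [0.02,-0.3575,0.1188,0,0,0,0.0132],
  [0.02,-0.3575,0.1188,0,0,0,0.0132],
  [0.02,-0.3575,0.1188,0,0,0,0.0132],
  [0.02,-0.3575,0.1188,0,0,0,0.0132],
  [0.02,-0.3575,0.1188,0,0,0,0.0132],
  [0.02,-0.3575,0.1188,0,0,0,0.0132],
  [0.02,-0.3575,0.1188,0,0,0,0.0132],
  [0.02,-0.3575,0.1188,0,0,0,0.0132],
])

```text
t: 10.95
tool_pos: [0.6061, 0.0526, 0.0898]
tool_rot: [-2.035, -2.391, 0.002]
contact_force: [0.5, -0.9, -1.7]
opening: 0.0351
grip_force: 40.1
```

Run:
```python
from h import *
go(.607,.051,.0185,9.1)
```

```text
t10.9 pos [0.6061 0.0526 0.0898] q1 -0.04 q6 -0.20 open 0.035 grip 40 F [ 0.5 -0.9 -1.7]
 shift [-0.0018  0.0007  0.0713] rot [-0.002  -0.0007  0.002 ] yaw 9.2 turn -0.1 dist 0.071
```

To row units: 0.072 m is 0.09, 0.071 m is 0.0888.

Call:
inch_along([
  [0.02,0,0,0.0375,0,0,0],
  [0.02,0,0,0.0688,0,0,0],
  [0.02,0,0,0.0825,0,0,0],
  [0.02,0,0,0.0863,0,0,0],
  [0.02,0,0,0.0888,0,0,0],
  [0.02,0,0,0.09,0,0,0],
  [0.02,0,0,0.09,0,0,0],
  [0.02,0,0,0.09,0,0,0],
  [0.02,0,0,0.09,0,0,0],
  [0.02,0,0,0.09,0,0,0],
])

```text
t: 11.78
tool_pos: [0.6081, 0.0511, 0.0198]
tool_rot: [2.037, 2.39, 0.002]
contact_force: [0.2, -0.4, -0.5]
opening: 0.0353
grip_force: 40.2
```

Call:
inch_along([
  [0.02,0,0,0.0013,0,0,0],
  [0.02,0,0,0.0013,0,0,0],
  [0.02,0,0,0.0013,0,0,0],
])

```text
t: 12.03
tool_pos: [0.6074, 0.0512, 0.0177]
tool_rot: [-2.038, -2.391, 0.0]
contact_force: [0.1, -0.9, -0.8]
opening: 0.0351
grip_force: 40.2
```

To row units: 0.001 m is 0.0013.

Call:
inch_along([
  [0.02,0,0,0.0013,0,0,0],
  [0.02,0,0,0.0013,0,0,0],
  [0.02,0,0,0.0013,0,0,0],
])

```text
t: 12.28
tool_pos: [0.6076, 0.0511, 0.0169]
tool_rot: [2.038, 2.391, 0.0]
contact_force: [0.1, -0.0, 0.6]
opening: 0.0354
grip_force: 40.3
```

Call:
inch_along([
  [0.02,0,0,0.0013,0,0,0],
  [0.02,0,0,0.0013,0,0,0],
  [0.02,0,0,0.0013,0,0,0],
])

```text
t: 12.53
tool_pos: [0.6077, 0.0512, 0.0169]
tool_rot: [-2.038, -2.391, 0.0]
contact_force: [-3.2, -0.4, 6.0]
opening: 0.0355
grip_force: 40.8
```

Call:
inch_along([
  [0.05,0,0,0,0,0,0],
  [0.05,0,0,0,0,0,0],
  [0.05,0,0,0,0,0,0],
  [0.05,0,0,-0.0125,0,0,0],
  [0.05,0,0,-0.0375,0,0,0],
  [0.06,0,0,-0.075,0,0,0],
  [0.085,0,0,-0.125,0,0,0],
  [0.085,0,0,-0.125,0,0,0],
  [0.085,0,0,-0.125,0,0,0],
])

```text
t: 13.28
tool_pos: [0.6102, 0.0511, 0.1206]
tool_rot: [2.034, 2.386, 0.008]
contact_force: [0.0, -0.8, -0.5]
opening: 0.085
grip_force: 0.0
```

Run:
```python
from h import *
go(.441,-.056,.12,-6.3)
im=ctrl.get_image("wrist"); cv2.imwrite("pics/w4.png",im[:,:,::-1])
measure("wrist",["pack_teal","pack_pink"])
```

```text
t13.3 pos [0.6102 0.0511 0.1206] q1 -0.04 q6 -0.20 open 0.085 grip 0 F [ 0.  -0.8 -0.5]
 shift [-0.079  -0.184  -0.0007] rot [0.0081 0.0005 0.269 ] yaw 9.1 turn -15.4 dist 0.2
pack_pink p0.72 c 616.5 -29.6 size 65 x 39 longaxis 9.0deg px [281.7, 265.4, 348.2, 297.6]
```

View pics/w4.png

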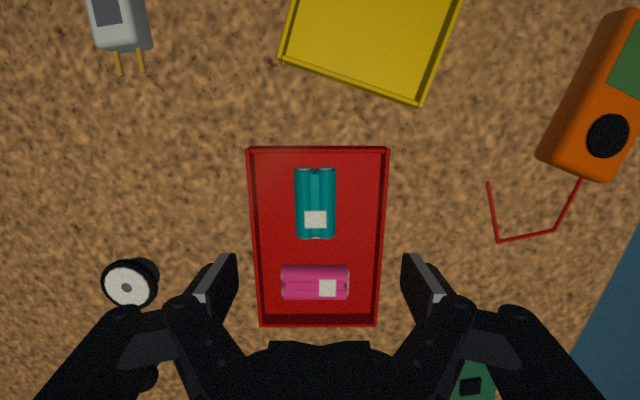

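Both packs lie flat and apart in the red tray (teal 315,203; pink 315,282). Next the white driver.

To row units: -0.182 m is -0.2275, -0.079 m is -0.0988, 0.269 rad is 0.0428.

Call:
inch_along([
  [0.085,-0.0988,-0.2275,0,0,0,0.0428],
  [0.085,-0.0988,-0.2275,0,0,0,0.0428],
  [0.085,-0.0988,-0.2275,0,0,0,0.0428],
  [0.085,-0.0988,-0.2275,0,0,0,0.0428],
  [0.085,-0.0988,-0.2275,0,0,0,0.0428],
  [0.085,-0.0988,-0.2275,0,0,0,0.0428],
  [0.085,-0.0988,-0.2275,0,0,0,0.0428],
  [0.085,-0.0988,-0.2275,0,0,0,0.0428],
  [0.085,-0.0988,-0.2275,0,0,0,0.0428],
])

```text
t: 14.18
tool_pos: [0.4408, -0.0553, 0.1155]
tool_rot: [-2.339, -2.096, 0.0]
contact_force: [0.1, 0.8, -0.3]
opening: 0.0851
grip_force: 0.0
```

Run:
```python
from h import *
ctrl.get_image("wrist"); measure("wrist",["driver_white"])
go(.441,-.056,.0135,-6.3)
```

```text
driver_white p0.62 c 441.3 -57.3 size 53 x 53 longaxis 35.8deg px [288.7, 178.8, 351.2, 242.9]
t14.3 pos [ 0.4409 -0.0552  0.1157] q1 -0.29 q6 -0.18 open 0.085 grip 0 F [ 0.8 -0.5  0.3]
 shift [-0.0008  0.0002  0.1022] rot [-0.0005 -0.0002  0.0011] yaw -6.2 turn -0.1 dist 0.102
```

To row units: 0.102 m is 0.1275, 0.096 m is 0.12.

Call:
inch_along([
  [0.08,-0.0025,0,0.05,0,0,0],
  [0.08,-0.0025,0,0.0938,0,0,0],
  [0.08,-0.0025,0,0.12,0,0,0],
  [0.08,-0.0025,0,0.1275,0,0,0],
  [0.07,-0.0025,0,0.1275,0,0,0],
  [0.04,-0.0025,0,0.1275,0,0,0],
  [0.04,-0.0025,0,0.1275,0,0,0],
  [0.04,-0.0025,0,0.1275,0,0,0],
  [0.04,-0.0025,0,0.1275,0,0,0],
], squeeze=40)

```text
t: 15.03
tool_pos: [0.4418, -0.0581, 0.0157]
tool_rot: [2.338, 2.094, 0.004]
contact_force: [0.6, 0.4, 3.0]
opening: 0.0522
grip_force: 42.1
```

Call:
inch_along([
  [0.04,0,0,-0.0125,0,0,0],
  [0.04,0,0,-0.0375,0,0,0],
  [0.04,0,0,-0.075,0,0,0],
  [0.04,0,0,-0.1,0,0,0],
  [0.04,0,0,-0.1,0,0,0],
  [0.04,0,0,-0.1,0,0,0],
  [0.04,0,0,-0.1,0,0,0],
])

```text
t: 15.62
tool_pos: [0.4393, -0.0574, 0.0931]
tool_rot: [-2.339, -2.095, 0.001]
contact_force: [0.5, 0.4, -0.7]
opening: 0.0521
grip_force: 42.3
```

Run:
```python
from h import *
im=ctrl.get_image("wrist"); cv2.imwrite("pics/w5.png",im[120:400,120:520,::-1]); go(.6363,-.1944,.10,-6.3)
```

```text
t15.7 pos [ 0.4388 -0.0573  0.0924] q1 -0.30 q6 -0.19 open 0.052 grip 42 F [-0.2 -0.6 -1.5]
 shift [-0.1146  0.2113 -0.0083] rot [-0.0027 -0.0005 -0.0001] yaw -6.3 turn 0.0 dist 0.241
```

View pics/w5.png

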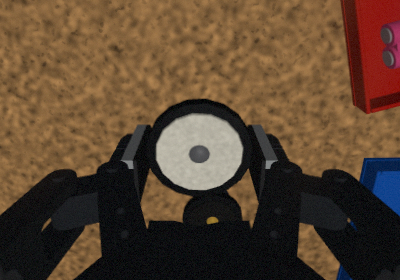

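The driver is held level, dome centred at (200,153) in the crop. Moving over the blue tray.

Call:
inch_along([
  [0.04,-0.1438,0.2638,0,0,0,0],
  [0.04,-0.1438,0.2638,0,0,0,0],
  [0.04,-0.1438,0.2638,0,0,0,0],
  [0.04,-0.1438,0.2638,0,0,0,0],
  [0.04,-0.1438,0.2638,0,0,0,0],
  [0.04,-0.1438,0.2638,0,0,0,0],
  [0.04,-0.1438,0.2638,0,0,0,0],
  [0.04,-0.1438,0.2638,0,0,0,0],
  [0.04,-0.1438,0.2638,0,0,0,0],
])

```text
t: 16.42
tool_pos: [0.6357, -0.1944, 0.0912]
tool_rot: [-2.337, -2.093, 0.003]
contact_force: [0.1, 0.7, -1.4]
opening: 0.0519
grip_force: 42.5
```

Run:
```python
from h import *
ctrl.get_image("wrist");measure("wrist",["tray_blue"])
go(.6363,-.1944,.0197,-6.3)
```

```text
t16.5 pos [ 0.6357 -0.1941  0.0925] q1 -0.41 q6 -0.30 open 0.052 grip 42 F [-0.1 -0.2 -0.9]
 shift [-0.0003  0.0008  0.0728] rot [-0.0026 -0.0009  0.0004] yaw -6.3 turn -0.0 dist 0.073
```

To row units: 0.072 m is 0.09, 0.071 m is 0.0888.

Call:
inch_along([
  [0.04,0,0,0.0375,0,0,0],
  [0.04,0,0,0.0688,0,0,0],
  [0.04,0,0,0.0825,0,0,0],
  [0.04,0,0,0.0863,0,0,0],
  [0.04,0,0,0.0888,0,0,0],
  [0.04,0,0,0.09,0,0,0],
  [0.04,0,0,0.09,0,0,0],
  [0.04,0,0,0.09,0,0,0],
  [0.04,0,0,0.09,0,0,0],
  [0.04,0,0,0.09,0,0,0],
])

```text
t: 17.35
tool_pos: [0.6377, -0.1954, 0.0228]
tool_rot: [2.339, 2.095, 0.001]
contact_force: [0.4, 0.9, -1.8]
opening: 0.0522
grip_force: 42.5
```

Call:
inch_along([
  [0.04,0,0,0.0013,0,0,0],
  [0.04,0,0,0.0013,0,0,0],
  [0.04,0,0,0.0013,0,0,0],
])

```text
t: 17.6
tool_pos: [0.6371, -0.195, 0.0207]
tool_rot: [-2.34, -2.096, 0.0]
contact_force: [-0.1, -0.1, -1.4]
opening: 0.0523
grip_force: 42.5
```

Call:
inch_along([
  [0.04,0,0,0.0013,0,0,0],
  [0.04,0,0,0.0013,0,0,0],
  [0.04,0,0,0.0013,0,0,0],
])

```text
t: 17.85
tool_pos: [0.6373, -0.1951, 0.0199]
tool_rot: [2.34, 2.096, 0.0]
contact_force: [0.4, 0.6, -2.3]
opening: 0.0519
grip_force: 42.6
```

Call:
inch_along([
  [0.04,0,0,0.0013,0,0,0],
  [0.04,0,0,0.0013,0,0,0],
  [0.04,0,0,0.0013,0,0,0],
  [0.04,0,0,0.0013,0,0,0],
])

```text
t: 18.18
tool_pos: [0.6374, -0.1952, 0.0198]
tool_rot: [2.34, 2.096, -0.0]
contact_force: [-3.0, -0.2, 5.6]
opening: 0.0523
grip_force: 43.0
```

Call:
inch_along([
  [0.04,0,0,0.0013,0,0,0],
  [0.04,0,0,0.0013,0,0,0],
  [0.04,0,0,0.0013,0,0,0],
  [0.04,0,0,0.0013,0,0,0],
])

```text
t: 18.52
tool_pos: [0.6376, -0.1952, 0.0198]
tool_rot: [2.34, 2.096, -0.0]
contact_force: [-4.8, 2.7, 10.7]
opening: 0.0522
grip_force: 43.4
```

To row units: -0.1 m is -0.125, -0.06 m is -0.075.

Call:
inch_along([
  [0.062,0,0,0,0,0,0],
  [0.062,0,0,0,0,0,0],
  [0.062,0,0,0,0,0,0],
  [0.062,0,0,-0.0125,0,0,0],
  [0.062,0,0,-0.0375,0,0,0],
  [0.062,0,0,-0.075,0,0,0],
  [0.085,0,0,-0.125,0,0,0],
  [0.085,0,0,-0.125,0,0,0],
  [0.085,0,0,-0.125,0,0,0],
  [0.085,0,0,-0.125,0,0,0],
])

```text
t: 19.35
tool_pos: [0.6373, -0.1951, 0.1183]
tool_rot: [2.34, 2.096, 0.001]
contact_force: [-0.3, 0.9, 0.3]
opening: 0.0851
grip_force: 0.0
```

Run:
```python
from h import *
go(.4375,-.1725,.12,-6.3)
ctrl.get_image("wrist"); measure("wrist",["driver_white"])
```

```text
t19.4 pos [ 0.6373 -0.1951  0.1183] q1 -0.41 q6 -0.30 open 0.085 grip 0 F [-0.3  0.9  0.3]
 shift [ 0.0006 -0.201  -0.0018] rot [ 0.0007  0.0002 -0.    ] yaw -6.3 turn 0.0 dist 0.201
driver_white p0.63 c 635.4 -195.7 size 53 x 53 longaxis 83.7deg px [289.3, 176.6, 352.6, 239.7]
```

To row units: -0.201 m is -0.2513.

Call:
inch_along([
  [0.085,0,-0.2513,0,0,0,0],
  [0.085,0,-0.2513,0,0,0,0],
  [0.085,0,-0.2513,0,0,0,0],
  [0.085,0,-0.2513,0,0,0,0],
  [0.085,0,-0.2513,0,0,0,0],
  [0.085,0,-0.2513,0,0,0,0],
  [0.085,0,-0.2513,0,0,0,0],
  [0.085,0,-0.2513,0,0,0,0],
  [0.085,0,-0.2513,0,0,0,0],
])

```text
t: 20.2
tool_pos: [0.4382, -0.1733, 0.1179]
tool_rot: [2.34, 2.096, 0.0]
contact_force: [0.0, -0.5, 0.7]
opening: 0.085
grip_force: 0.0
```

Run:
```python
from h import *
ctrl.get_image("wrist"); measure("wrist",["driver_black"])
go(.4375,-.1725,.0135,-6.3)
```

```text
driver_black p0.70 c 436.4 -173.7 size 54 x 54 longaxis -6.3deg px [285.9, 176.2, 353.2, 238.9]
t20.3 pos [ 0.4384 -0.1733  0.118 ] q1 -0.53 q6 -0.43 open 0.085 grip 0 F [ 0.2 -0.3  0.4]
 shift [ 0.0007 -0.001   0.1045] rot [0.0001 0.     0.0005] yaw -6.3 turn -0.0 dist 0.105
```

To row units: 0.104 m is 0.13, -0.001 m is -0.0013.

Call:
inch_along([
  [0.08,0,-0.0013,0.05,0,0,0],
  [0.08,0,-0.0013,0.0938,0,0,0],
  [0.08,0,-0.0013,0.12,0,0,0],
  [0.08,0,-0.0013,0.13,0,0,0],
  [0.07,0,-0.0013,0.13,0,0,0],
  [0.04,0,-0.0013,0.13,0,0,0],
  [0.04,0,-0.0013,0.13,0,0,0],
  [0.04,0,-0.0013,0.13,0,0,0],
  [0.04,0,-0.0013,0.13,0,0,0],
], squeeze=40)

```text
t: 21.05
tool_pos: [0.4379, -0.1738, 0.0157]
tool_rot: [2.337, 2.094, 0.002]
contact_force: [0.6, -0.0, 1.5]
opening: 0.0523
grip_force: 42.1
```

Call:
inch_along([
  [0.04,0,0,-0.0125,0,0,0],
  [0.04,0,0,-0.0375,0,0,0],
  [0.04,0,0,-0.075,0,0,0],
  [0.04,0,0,-0.1,0,0,0],
  [0.04,0,0,-0.1,0,0,0],
  [0.04,0,0,-0.1,0,0,0],
  [0.04,0,0,-0.1,0,0,0],
])

```text
t: 21.63
tool_pos: [0.4358, -0.1725, 0.0932]
tool_rot: [-2.339, -2.095, 0.0]
contact_force: [0.3, 0.2, -2.4]
opening: 0.0517
grip_force: 42.3
```

Run:
```python
from h import *
im=ctrl.get_image("wrist"); cv2.imwrite("pics/w6.png",im[120:400,120:520,::-1]); go(.6269,-.2799,.0925,-6.3)
```

```text
t21.7 pos [ 0.4353 -0.1723  0.0924] q1 -0.54 q6 -0.43 open 0.053 grip 42 F [-0.4 -0.7 -1.4]
 shift [-0.0859  0.2022 -0.0007] rot [-0.0024 -0.0011 -0.0001] yaw -6.3 turn 0.0 dist 0.22
```

View pics/w6.png

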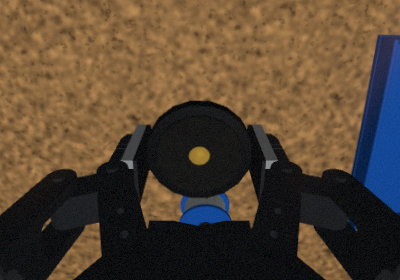

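The black driver is held level, brass centre at (200,155). On to the blue tray's other end.

Call:
inch_along([
  [0.04,-0.1075,0.25,0,0,0,0],
  [0.04,-0.1075,0.25,0,0,0,0],
  [0.04,-0.1075,0.25,0,0,0,0],
  [0.04,-0.1075,0.25,0,0,0,0],
  [0.04,-0.1075,0.25,0,0,0,0],
  [0.04,-0.1075,0.25,0,0,0,0],
  [0.04,-0.1075,0.25,0,0,0,0],
  [0.04,-0.1075,0.25,0,0,0,0],
  [0.04,-0.1075,0.25,0,0,0,0],
])

```text
t: 22.43
tool_pos: [0.624, -0.2793, 0.0922]
tool_rot: [-2.338, -2.094, 0.002]
contact_force: [0.4, 0.2, -2.1]
opening: 0.0519
grip_force: 42.4
```

```bash
python3 -c "
from h import *
go(.6269,-.2799,.0197,-6.3)"
```

```text
t22.4 pos [ 0.624  -0.2793  0.0922] q1 -0.53 q6 -0.42 open 0.052 grip 42 F [ 0.4  0.2 -2.1]
 shift [-0.0004  0.0032  0.0725] rot [-0.0032 -0.0015  0.0001] yaw -6.3 turn -0.0 dist 0.073
```

To row units: 0.073 m is 0.0913, 0.072 m is 0.09.

Call:
inch_along([
  [0.04,0,0.0013,0.0375,0,0,0],
  [0.04,0,0.0013,0.0688,0,0,0],
  [0.04,0,0.0013,0.0825,0,0,0],
  [0.04,0,0.0013,0.0863,0,0,0],
  [0.04,0,0.0013,0.0888,0,0,0],
  [0.04,0,0.0013,0.09,0,0,0],
  [0.04,0,0.0013,0.0913,0,0,0],
  [0.04,0,0.0013,0.0913,0,0,0],
  [0.04,0,0.0013,0.0913,0,0,0],
  [0.04,0,0.0013,0.0913,0,0,0],
  [0.04,0,0.0013,0.0913,0,0,0],
])

```text
t: 23.35
tool_pos: [0.627, -0.2806, 0.0214]
tool_rot: [2.34, 2.095, 0.0]
contact_force: [-0.5, -0.9, -1.0]
opening: 0.052
grip_force: 42.5
```

Call:
inch_along([
  [0.04,0,0,0.0013,0,0,0],
  [0.04,0,0,0.0013,0,0,0],
  [0.04,0,0,0.0013,0,0,0],
])

```text
t: 23.6
tool_pos: [0.6268, -0.2805, 0.0198]
tool_rot: [2.34, 2.096, 0.0]
contact_force: [-0.0, -0.8, -0.9]
opening: 0.0522
grip_force: 42.6
```

Call:
inch_along([
  [0.04,0,0,0.0013,0,0,0],
  [0.04,0,0,0.0013,0,0,0],
  [0.04,0,0,0.0013,0,0,0],
])

```text
t: 23.85
tool_pos: [0.6269, -0.2806, 0.0197]
tool_rot: [2.34, 2.096, -0.0]
contact_force: [-1.9, 0.7, 5.2]
opening: 0.0522
grip_force: 42.9
```

To row units: -0.1 m is -0.125, -0.06 m is -0.075.

Call:
inch_along([
  [0.062,0,0,0,0,0,0],
  [0.062,0,0,0,0,0,0],
  [0.062,0,0,0,0,0,0],
  [0.062,0,0,-0.0125,0,0,0],
  [0.062,0,0,-0.0375,0,0,0],
  [0.062,0,0,-0.075,0,0,0],
  [0.085,0,0,-0.125,0,0,0],
  [0.085,0,0,-0.125,0,0,0],
  [0.085,0,0,-0.125,0,0,0],
  [0.085,0,0,-0.125,0,0,0],
])

```text
t: 24.68
tool_pos: [0.627, -0.2806, 0.1197]
tool_rot: [2.339, 2.095, 0.001]
contact_force: [-0.2, 0.5, 1.0]
opening: 0.085
grip_force: 0.0
```

Run:
```python
from h import *
go(.4355,.176,.13,15.9)
im=ctrl.get_image("wrist"); cv2.imwrite("pics/w7.png",im[:,:,::-1]); measure("wrist",["driver_black","driver_white"])
```

```text
t24.7 pos [ 0.627  -0.2806  0.1197] q1 -0.53 q6 -0.42 open 0.085 grip 0 F [-0.2  0.5  1. ]
 shift [ 0.4328 -0.2404 -0.0108] rot [ 0.0011  0.0008 -0.3875] yaw -6.3 turn 22.2 dist 0.495
driver_black p0.94 c 624.4 -281.0 size 55 x 54 longaxis 83.7deg px [286.3, 176.2, 352.2, 237.5]
driver_white p0.55 c 636.0 -194.1 size 53 x 53 longaxis 83.7deg px [285.3, 60.3, 358.1, 136.9]
```

View pics/w7.png

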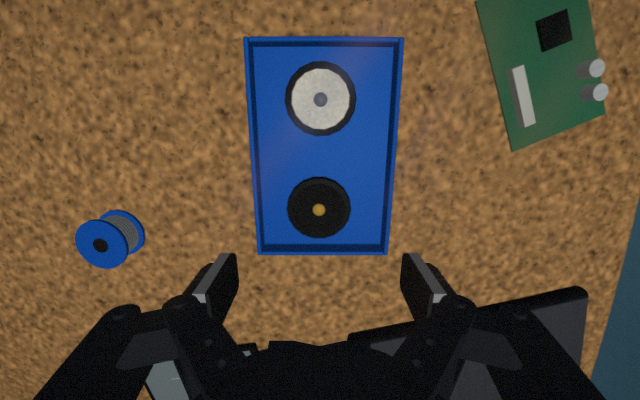

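Both drivers lie flat in the blue tray (white 320,98; black 319,208). Now the charger.

To row units: 0.433 m is 0.5413, -0.24 m is -0.3, -0.387 rad is -0.0616.

Call:
inch_along([
  [0.085,0.5413,-0.3,-0.0138,0,0,-0.0616],
  [0.085,0.5413,-0.3,-0.0138,0,0,-0.0616],
  [0.085,0.5413,-0.3,-0.0138,0,0,-0.0616],
  [0.085,0.5413,-0.3,-0.0138,0,0,-0.0616],
  [0.085,0.5413,-0.3,-0.0138,0,0,-0.0616],
  [0.085,0.5413,-0.3,-0.0138,0,0,-0.0616],
  [0.085,0.5413,-0.3,-0.0138,0,0,-0.0616],
  [0.085,0.5413,-0.3,-0.0138,0,0,-0.0616],
  [0.085,0.5413,-0.3,-0.0138,0,0,-0.0616],
  [0.085,0.5413,-0.3,-0.0138,0,0,-0.0616],
  [0.085,0.5413,-0.3,-0.0138,0,0,-0.0616],
  [0.085,0.5413,-0.3,-0.0138,0,0,-0.0616],
  [0.085,0.5413,-0.3,-0.0138,0,0,-0.0616],
  [0.085,0.5413,-0.3,-0.0138,0,0,-0.0616],
  [0.085,0.5413,-0.3,-0.0138,0,0,-0.0616],
  [0.085,0.5413,-0.3,-0.0138,0,0,-0.0616],
])

```text
t: 26.17
tool_pos: [0.4358, 0.1753, 0.1292]
tool_rot: [-1.895, -2.505, 0.002]
contact_force: [0.8, -0.4, -0.5]
opening: 0.0848
grip_force: 0.0
```

Run:
```python
from h import *
go(.4355,.176,.015,15.9)
im=ctrl.get_image("wrist"); cv2.imwrite("pics/w8.png",im[100:330,160:480,::-1]); measure("wrist",["charger"])
```

```text
t26.2 pos [0.4358 0.1753 0.1292] q1 0.22 q6 -0.05 open 0.085 grip 0 F [ 0.8 -0.4 -0.5]
 shift [ 0.0008 -0.      0.1142] rot [-0.0011  0.0003 -0.002 ] yaw 15.8 turn 0.1 dist 0.114
```

View pics/w8.png

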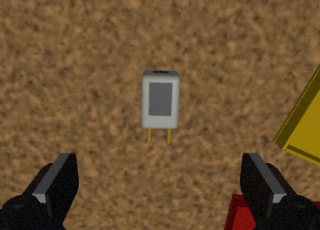

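Charger block in the crop spans (141–180, 75–129), pins pointing down (toward −y), well aligned with the jaws. Projecting the top face.

Run:
```python
from h import *
p,T=T_of("wrist")
w=proj(np.array([[142,128],[178,128],[143,76],[179,76]])+[160,100],.027,p,T)
print(w.round(4),w.mean(0))
c=w.mean(0); go(c[0],c[1],.015,15.9)
```

```text
[[0.4261 0.1495 0.027 ]
 [0.4573 0.1583 0.027 ]
 [0.4149 0.1958 0.027 ]
 [0.4442 0.2041 0.027 ]] [0.43563137 0.17690941 0.027     ]
t26.3 pos [0.4361 0.1751 0.1295] q1 0.22 q6 -0.05 open 0.085 grip 0 F [ 1.  -0.4 -0.2]
 shift [1.900e-03 1.000e-04 1.145e-01] rot [-0.0007  0.0001 -0.0028] yaw 15.7 turn 0.2 dist 0.114
```

The manual's scale: shifts go in shares of 0.8 m and turns go in shares of 2 pi rad. Converting my numbers, 0.115 m is 0.1438, 0.106 m is 0.1325.

Call:
inch_along([
  [0.07,0.0025,0,0.05,0,0,0],
  [0.07,0.0025,0,0.1,0,0,0],
  [0.06,0.0025,0,0.1325,0,0,0],
  [0.06,0.0025,0,0.1438,0,0,0],
  [0.055,0.0025,0,0.1438,0,0,0],
  [0.02,0.0025,0,0.1438,0,0,0],
  [0.02,0.0025,0,0.1438,0,0,0],
  [0.02,0.0025,0,0.1438,0,0,0],
  [0.02,0.0025,0,0.1438,0,0,0],
  [0.02,0.0025,0,0.1438,0,0,0],
], squeeze=40)

```text
t: 27.1
tool_pos: [0.4371, 0.1786, 0.0171]
tool_rot: [1.892, 2.505, 0.005]
contact_force: [0.2, -1.0, 7.0]
opening: 0.0331
grip_force: 41.3
```

Call:
inch_along([
  [0.02,0,0,-0.0125,0,0,0],
  [0.02,0,0,-0.0375,0,0,0],
  [0.02,0,0,-0.075,0,0,0],
  [0.02,0,0,-0.1,0,0,0],
  [0.02,0,0,-0.1,0,0,0],
  [0.02,0,0,-0.1,0,0,0],
  [0.02,0,0,-0.1,0,0,0],
])

```text
t: 27.68
tool_pos: [0.4345, 0.1781, 0.0943]
tool_rot: [-1.893, -2.506, 0.001]
contact_force: [0.0, -0.4, -1.0]
opening: 0.0333
grip_force: 40.5
```

Run:
```python
from h import *
im=ctrl.get_image("wrist"); cv2.imwrite("pics/w9.png",im[120:400,120:520,::-1]); go(.630,.2415,.094,-8.5)
```

```text
t27.7 pos [0.434  0.178  0.0935] q1 0.23 q6 -0.05 open 0.034 grip 41 F [ 0.2 -0.1 -2.1]
 shift [ 0.0075  0.2059 -0.001 ] rot [-2.500e-03  4.000e-04  4.254e-01] yaw 15.9 turn -24.4 dist 0.206
```

View pics/w9.png

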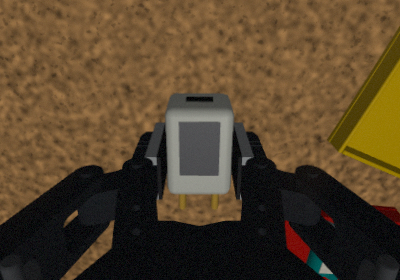

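The charger is held square between the pads at (200,145). Moving over the yellow tray.

To row units: 0.204 m is 0.255, 0.008 m is 0.01, 0.425 rad is 0.0676.

Call:
inch_along([
  [0.02,0.01,0.255,0,0,0,0.0676],
  [0.02,0.01,0.255,0,0,0,0.0676],
  [0.02,0.01,0.255,0,0,0,0.0676],
  [0.02,0.01,0.255,0,0,0,0.0676],
  [0.02,0.01,0.255,0,0,0,0.0676],
  [0.02,0.01,0.255,0,0,0,0.0676],
  [0.02,0.01,0.255,0,0,0,0.0676],
  [0.02,0.01,0.255,0,0,0,0.0676],
  [0.02,0.01,0.255,0,0,0,0.0676],
  [0.02,0.01,0.255,0,0,0,0.0676],
])

```text
t: 28.57
tool_pos: [0.6279, 0.2414, 0.0946]
tool_rot: [-2.379, -2.051, 0.001]
contact_force: [1.4, 0.3, -0.4]
opening: 0.0333
grip_force: 40.5
```

```bash
python3 -c "
from h import *
go(.630,.2415,.0205,-8.5)"
```

```text
t28.6 pos [0.6279 0.2414 0.0946] q1 0.26 q6 0.40 open 0.033 grip 40 F [ 1.4  0.3 -0.4]
 shift [0.0005 0.0021 0.0741] rot [-0.0009  0.0004  0.0004] yaw -8.5 turn -0.0 dist 0.074
```

Call:
inch_along([
  [0.02,0,0,0.0375,0,0,0],
  [0.02,0,0,0.0688,0,0,0],
  [0.02,0,0,0.0825,0,0,0],
  [0.02,0,0,0.0863,0,0,0],
  [0.02,0,0,0.0888,0,0,0],
  [0.02,0,0,0.09,0,0,0],
  [0.02,0,0,0.09,0,0,0],
  [0.02,0,0,0.09,0,0,0],
  [0.02,0,0,0.09,0,0,0],
  [0.02,0,0,0.09,0,0,0],
])

```text
t: 29.4
tool_pos: [0.6298, 0.2418, 0.0238]
tool_rot: [2.379, 2.051, 0.002]
contact_force: [0.2, 0.4, -1.0]
opening: 0.0332
grip_force: 40.5
```

Call:
inch_along([
  [0.02,0,0,0.0013,0,0,0],
  [0.02,0,0,0.0013,0,0,0],
  [0.02,0,0,0.0013,0,0,0],
])

```text
t: 29.65
tool_pos: [0.6291, 0.2417, 0.0217]
tool_rot: [-2.38, -2.051, 0.0]
contact_force: [-0.8, -0.1, -0.3]
opening: 0.033
grip_force: 40.5
```

Call:
inch_along([
  [0.02,0,0,0.0013,0,0,0],
  [0.02,0,0,0.0013,0,0,0],
  [0.02,0,0,0.0013,0,0,0],
])

```text
t: 29.9
tool_pos: [0.6294, 0.2418, 0.0211]
tool_rot: [2.379, 2.051, 0.0]
contact_force: [-0.6, 0.3, 2.6]
opening: 0.0332
grip_force: 40.8
```

To row units: 0.0005 m is 0.0006.

Call:
inch_along([
  [0.02,0,0,0.0006,0,0,0],
  [0.02,0,0,0.0006,0,0,0],
  [0.02,0,0,0.0006,0,0,0],
])

```text
t: 30.15
tool_pos: [0.6294, 0.2417, 0.0212]
tool_rot: [2.379, 2.051, 0.0]
contact_force: [-2.0, -0.6, 4.2]
opening: 0.0332
grip_force: 41.1
```

Call:
inch_along([
  [0.05,0,0,0,0,0,0],
  [0.05,0,0,0,0,0,0],
  [0.05,0,0,0,0,0,0],
  [0.05,0,0,-0.0125,0,0,0],
  [0.05,0,0,-0.0375,0,0,0],
  [0.05,0,0,-0.075,0,0,0],
  [0.07,0,0,-0.125,0,0,0],
  [0.085,-0.025,-0.05,-0.175,0,0,0],
  [0.085,-0.075,-0.125,-0.175,0,0,0],
  [0.085,-0.075,-0.175,-0.175,0,0,0],
  [0.085,-0.075,-0.2,-0.175,0,0,0],
  [0.085,-0.075,-0.25,-0.175,0,0,0],
  [0.085,-0.075,-0.25,-0.175,0,0,0],
  [0.085,-0.075,-0.25,-0.175,0,0,0],
  [0.085,-0.075,-0.25,-0.175,0,0,0],
])

```text
t: 31.4
tool_pos: [0.4226, 0.212, 0.1612]
tool_rot: [2.378, 2.051, 0.003]
contact_force: [-0.3, 0.6, -0.0]
opening: 0.0849
grip_force: 0.0
```

Run:
```python
from h import *
im=ctrl.get_image("top"); cv2.imwrite("pics/t9.png",cv2.resize(im[110:260,170:490,::-1],None,fx=2.4,fy=2.4,interpolation=cv2.INTER_CUBIC)); measure("top",["charger","solder_spool","screwdriver"])
print(ctrl.get_obs()["t"])
```

```text
charger p0.52 c 626.4 236.0 size 63 x 37 longaxis 81.1deg px [257.2, 145.9, 278.0, 159.5]
solder_spool p0.81 c 426.7 -290.3 size 54 x 43 longaxis 89.3deg px [449.1, 216.8, 471.2, 232.9]
screwdriver p0.75 c 521.3 450.5 size 94 x 25 longaxis 0.4deg px [184.8, 175.0, 194.6, 247.4]
31.6
```

View pics/t9.png

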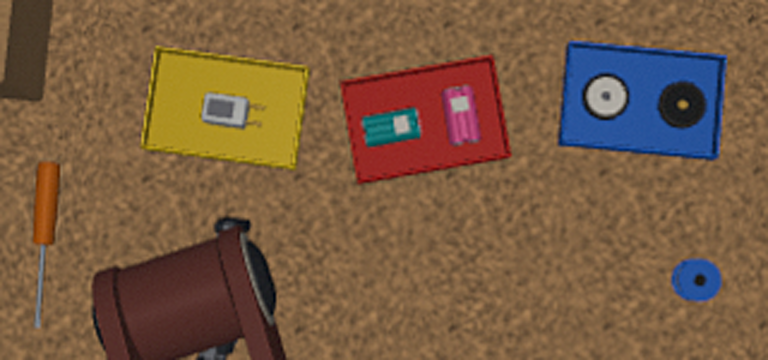

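All five parts lie flat in their trays (charger 225,110; teal 392,126; pink 461,115; white 606,95; black 682,105 in the crop). The spool and screwdriver have not moved, and the arm is clear of everything.

```bash
python3 -c "
from station import ctrl
print(ctrl.finish_job())"
```

```text
the job is handed in; nothing more can be done
None
```

The job is handed in at about 32 s: both packs went into the red tray first, then the two drivers into blue and the charger into yellow; all lie flat, and the spool and screwdriver were not moved.

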